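Set up a weighted press on a drilled stool top

TASK

Set up the press that keeps the near stool top (the one beside the sheet of hardboard) flat while it dries. Lay the wide bearer squarely across it, over the pair of holes at the end nearer the sheet, and the narrow bearer likewise over the pair at the other end; lay the long caul lengthwise on top of both bearers, centred on the stool top, and stand the knobbed weight upright on the middle of the caul. Leave the short offcut, the marking gauge and the loose leg where they lie.

Things in the scene. Friction and masses are not known exactly. Their poses are not given: they have to be found in the camera images.
- stool_top: drilled walnut stool top lying flat on the bench near the robot (others lie far back), 142 (x) x 286 (y) x 26 mm (z), does not move. Origin: centre of its underside; y runs along its length, z up. Its two pairs of round holes are at y = +100 mm and y = -100 mm, two holes each at x = +/-43 mm. Lies left or right of the middle, the sheet on the other side
- sheet: tan hardboard sheet lying flat on the bench, 250 (x) x 360 (y) x 7 mm, does not move; the parts to be laid out start on it, side by side in any order, with the caul behind them (farther from the robot). Origin: centre of its underside
- wide_bearer: wide bearer: pale wooden strip 110 (x) x 44 (y) x 24 mm (z). Origin: centre of its underside; x runs along its length, z up. 90 g
- narrow_bearer: narrow bearer: pale wooden strip 110 (x) x 20 (y) x 24 mm (z), just as long and high as the wide one. Origin: centre of its underside; x runs along its length, z up. 50 g
- offcut: short offcut of pale wood, 56 (x) x 32 (y) x 24 mm (z), too short to reach over both holes of a pair; not used. Origin: centre of its underside
- caul: caul: long flat plywood board 56 (x) x 250 (y) x 16 mm (z). Origin: centre of its underside; y runs along its length, z up. About 160 g; grasp it across its 56 mm width at the middle
- weight: dark steel weight: round body 56 mm across and 34 mm high, above it a neck and a round knob 28 mm across from 48 to 64 mm height, 66 mm high in all. Origin: centre of its underside, z up. 0.55 to 0.8 kg; grasp it by the knob, with the TCP about 56 mm above its underside
- gauge: marking gauge lying behind the work, wooden beam 200 mm long (y) through a stock 55 mm wide, 70 mm high; stays where it lies. Origin: centre of its underside
- mid_leg: loose turned stool leg lying on the bench in the gap between the stool top and the sheet, 210 mm long (y), 38 mm thick, pointing roughly away from the robot; stays where it lies. Origin: centre of its underside

How it is judged (in metres and radians):
At the end, for the whole second after the job is handed in: Bearers flat across the stool top (0.17 rad), over their holes within 12 mm, wide one nearer the sheet; caul resting on both, along the top (0.12 rad), centred within 13 mm; weight upright on the caul within 14 mm of its centre; all released and at rest; offcut, gauge and leg not shifted (((y of sheet in the frame of stool_top above 0 m and y of wide_bearer in the frame of stool_top between 0.088 and 0.112 m and y of narrow_bearer in the frame of stool_top between -0.112 and -0.088 m) or (y of sheet in the frame of stool_top below 0 m and y of wide_bearer in the frame of stool_top between -0.112 and -0.088 m and y of narrow_bearer in the frame of stool_top between 0.088 and 0.112 m)) and x of wide_bearer in the frame of stool_top between -0.013 and 0.013 m and z of wide_bearer in the frame of stool_top between 0.022 and 0.03 m and angle between the x axis of each of wide_bearer, narrow_bearer and the x axis of stool_top, either way round below 0.17 rad and contact force between caul and wide_bearer above 0.3 N and angle between each of wide_bearer, narrow_bearer, weight's own z axis and vertical below 0.08 rad and x of narrow_bearer in the frame of stool_top between -0.013 and 0.013 m and z of narrow_bearer in the frame of stool_top between 0.022 and 0.03 m and contact force between caul and narrow_bearer above 0.3 N and x of caul in the frame of stool_top between -0.013 and 0.013 m and y of caul in the frame of stool_top between -0.014 and 0.014 m and z of caul in the frame of stool_top between 0.046 and 0.054 m and angle between the y axis of caul and the y axis of stool_top, either way round below 0.12 rad and angle between caul's own z axis and vertical below 0.05 rad and horizontal distance between weight and caul below 0.014 m and z of weight in the frame of caul between 0.012 and 0.02 m and contact force between weight and caul above 3 N and linear speed of each of wide_bearer, narrow_bearer, caul, weight below 0.02 m/s); the robot touches nothing.
It fails at once if the short offcut is shifted by more than 25 mm (distance of offcut from where it was at the start of the episode above 0.025 m).
It fails at once if the marking gauge is shifted by more than 25 mm (distance of gauge from where it was at the start of the episode above 0.025 m).
It fails at once if the loose leg is shifted by more than 25 mm (distance of mid_leg from where it was at the start of the episode above 0.025 m).
It also fails if it takes over 112 s, if anything falls off the work surface, if the arm or the gripper's body presses on something with over 40 N, if the wrist force passes 120 N, or if a joint passes its speed limit or range.

ROBOT

A 6-joint arm with a two-finger parallel gripper is mounted at the origin on a cart in front of the work surface, level with it; the furniture and walls round the work are solid. World frame = base frame: x ahead of the robot, y to its left, z up, the work surface at z = 0. Lengths are in mm, angles in rad, forces in N, time in s.
With the tool pointing down it reaches from about 350 to 725 mm from the base axis. Payload 4.3 kg.
Tool frame: the origin (TCP) lies between the finger pads, 19 mm behind the fingertips; this is the grasp point; z points along the fingers, y is the line along which they close (so a half turn about z gives the same grasp; the last joint's range is limited). The gripper opens to 85 mm and grips with 20 to 120 N. Pads are 22 mm wide; open, the fingers measure 114 mm over their backs; the gripper's body (76 mm by 85 mm) begins 54 mm behind the grasp point. The pads swing forward as they close: fully open they stand 13 mm farther back than shut.
Start: joints at [-1.296, 0.377, 0.081, 1.274, 0, 1.46], TCP at [215.853, -532.984, 250.029] pointing down, gripper open.
Joint ranges: [-2.72, 2.72], [-0.84, 1.66], [-1.02, 1.22], [-1.77, 2.12], [-1.37, 1.28], [-3.14, 3.14]. Speed limits (rad/s): [2.57, 2.57, 3.14, 3.14, 3.14, 3.14].

INTERFACE

Orientations are given as a rotation vector (axis times angle).
In Python, from cell import r gives the robot as it stands. The module is installed in compiled form; this text tells all that it offers.
- The arm moves only by the shell command python3 -m handwheel 'ROWS' [FORCE]. ROWS is a JSON object of lists of equal length, an entry for each row: "hand": the opening, from -1 (shut) to 1 (fully open); "translation": the shift along the world's x, y, z as a fraction of full scale, a list of three; "spin": the turn about the world's z as a fraction of full scale. A call has 1 to 8 rows; each row is the pose to reach, as a shift and turn from the pose commanded when the call began; what a row does not reach only later rows make up. Full scale, the value 1, is 0.1 m for a shift and 90 degrees for a turn. A row lasts 1/12 s, in which the tool goes at most 41.7 mm and 7.16 degrees, less where a joint would pass 70% of its speed; a pose out of reach is approached as far as the arm can. A call with a number of a shift or a turn outside -1 to 1 is refused whole. A call with a gripper value outside its range is refused whole. The fingers move at their own pace and stop on an object; FORCE is the grip in N (left out, the last holds). Time passes only in rows, so rows that repeat a pose let the fingers close. It gives the time, the measured TCP pose, the force, the opening and the grip force at its end, in the units of the state.
- r.get_obs(): the state, without advancing time (a new reading comes with each control period).
- r.grab_frame(name): name is "scene" or "top" or "wrist"; returns a dict with "frame" (480x640x3 uint8, blue, green, red), "z_map" (480x640 float32, mm along the optical axis (not along the pixel's ray), 0 where there is no reading), "fovy" (degrees; the focal length in pixels is half the picture's height over the tangent of half this angle, whatever the lens; pixels are square), "cx", "cy" (the principal point, pixels), "world_to_cam" (4x4, takes a point from world to camera coordinates). Camera axes: x right, y down, z forward; pixel columns grow to the right and rows downward; lengths in mm; the calibration is good to about 2 mm. A picture is of the moment at which its call begins.
- r.hand_in(): hands the job in; it is judged then, once.
The state is a dict: "clock": time; "joints": joint angles; "joint_velocities": joint speeds; "joint_efforts": joint torques, N m; "position": TCP position; "orientation": TCP orientation; "wrist_force": force on the tool from outside, world axes, zero at the start; "moment": the same for the moment, N m; "opening": opening from 0.0 (shut) to 1.0 (fully open); "grasp_force": force on a finger pad.
Only numpy, scipy, OpenCV 4.12 (cv2) and the standard library are available. Lean on these libraries where they do the work, as an engineer would, in place of code of your own. Each camera call takes 0.05 s, during which the arm holds its last target. There are 200 camera calls.

## Working session

There is one attempt and no reset: what is moved stays moved. The work goes in short steps, Python scripts to look and compute and a shell command to move; the robot and the scene stay as the last step left them, time stands still between calls to the robot, and variables do not carry over. Pictures are saved under pics/ and viewed, at most 14 in all, crops included, and the job is handed in when it is done.

```bash
mkdir -p pics
cat > h.py <<'E'
import numpy as np, cv2
from cell import r
def grab(n):
    f=r.grab_frame(n); f['f']=240/np.tan(np.radians(f['fovy'])/2); return f
def cloud(f):
    z=f['z_map']; v,u=np.mgrid[:480,:640]
    p=np.stack([(u-f['cx'])/f['f']*z,(v-f['cy'])/f['f']*z,z,np.ones_like(z)],-1)
    w=p@np.linalg.inv(f['world_to_cam']).T
    w=w[...,:3]; w[z==0]=np.nan; return w
E
python3 - <<'E'
from h import *
for n in('top','scene'):
    f=grab(n); cv2.imwrite(f'pics/{n}0.png',f['frame']); print(n,f['fovy'],f['cx'],f['cy'],np.linalg.inv(f['world_to_cam']).round(2).tolist(),(f['z_map']==0).mean())
print(r.get_obs())
E
```

```text
top 53.0762147240257 327.8833720283834 242.4097010358297 [[-0.01, -0.99, 0.11, 503.37], [-1.0, 0.01, 0.01, -1.86], [-0.01, -0.11, -0.99, 1080.52], [0.0, 0.0, 0.0, 1.0]] 0.00388671875
scene 54.816913304245205 321.37784706767843 238.491405210944 [[-0.82, -0.42, 0.4, 134.15], [-0.58, 0.59, -0.56, 699.84], [0.0, -0.69, -0.72, 925.06], [0.0, 0.0, 0.0, 1.0]] 0.004104817708333333
{'clock': 0.1, 'joints': array([-1.29632623e+00,  3.78009201e-01,  7.97589796e-02,  1.27440534e+00,
        1.80905023e-05,  1.46052062e+00]), 'joint_velocities': array([-0.00100463, -0.00217834,  0.00145822, -0.00035292,  0.00034567,
        0.00059455]), 'joint_efforts': array([ 1.69458344e-03, -4.64691889e+01,  2.70583051e+01,  1.20501759e-02,
       -1.23531777e-04, -3.69173918e-06]), 'position': array([ 215.68256009, -532.41478612,  249.1431204 ]), 'orientation': array([-3.08182047e+00, -6.00281994e-01,  2.11048600e-04]), 'wrist_force': array([0.39527749, 0.74245488, 0.42045546]), 'moment': array([-4.38263914e-02, -3.27764128e-02, -2.92330163e-05]), 'grasp_force': 0.0, 'opening': 1.0050417465513588}
```

View pics/top0.png

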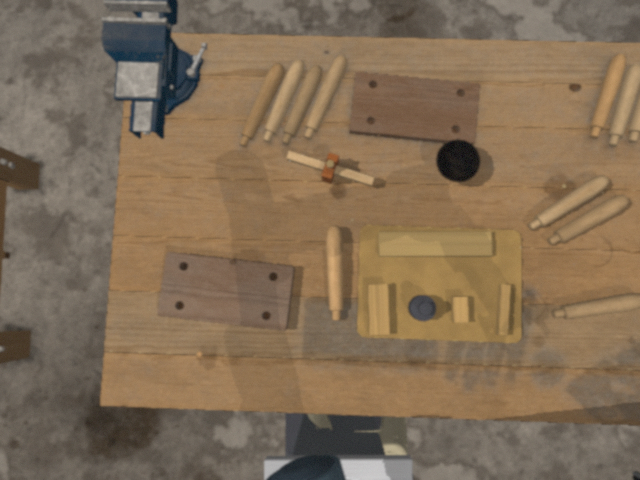

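View pics/scene0.png

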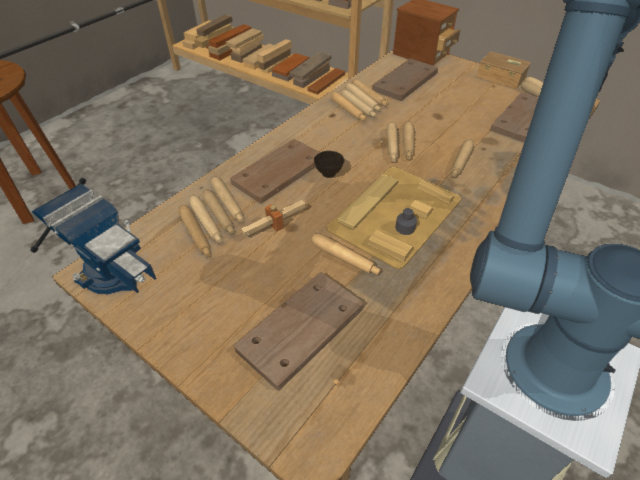

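The top view shows the stool top at about (228,290), the leg at (335,272) and the wide bearer at (379,309). The weight is at (422,307), the offcut at (461,309), the narrow bearer at (505,309), the caul at (436,244) and the gauge at (330,167). Next I'll measure them.

```bash
cat > meas.py <<'E'
from h import *
def plane(f,uv,z):
    T=np.linalg.inv(f['world_to_cam']); uv=np.asarray(uv,float).reshape(-1,2)
    d=np.c_[(uv[:,0]-f['cx'])/f['f'],(uv[:,1]-f['cy'])/f['f'],np.ones(len(uv))]@T[:3,:3].T
    o=T[:3,3]; return (o+d*((z-o[2])/d[:,2])[:,None])[:,:2]
def rect(f,mask,z,name):
    cs,_=cv2.findContours(mask.astype(np.uint8),cv2.RETR_EXTERNAL,cv2.CHAIN_APPROX_NONE)
    c=max(cs,key=cv2.contourArea); p=plane(f,c,z).astype(np.float32)
    q=cv2.boxPoints(cv2.minAreaRect(p)); a,b=q[1]-q[0],q[2]-q[1]
    if np.linalg.norm(a)<np.linalg.norm(b): a,b=b,a
    t=np.degrees(np.arctan2(a[1],a[0]))%180
    print(name,'c',q.mean(0).round(1),'size',np.linalg.norm(a).round(1),np.linalg.norm(b).round(1),'longaxis deg',t.round(1))
E
python3 - <<'E'
from meas import *
f=grab('top'); w=cloud(f); Z=w[...,2]
for n,(u,v) in dict(bench=(250,370),sheet=(440,275),stool=(228,290),wide=(379,309),narrow=(505,309),off=(461,309),caul=(436,244),leg=(335,270),weight=(422,307)).items():
    print(n,np.nanmedian(w[v-2:v+3,u-2:u+3].reshape(-1,3),axis=0).round(1))
def box(u0,u1,v0,v1,lo,hi):
    m=np.zeros(Z.shape,bool); m[v0:v1,u0:u1]=True; return m&(Z>lo)&(Z<hi)
rect(f,box(140,310,240,340,13,40),26,'stool')
rect(f,box(358,400,275,340,20,45),31,'wide')
rect(f,box(490,525,275,340,20,45),31,'narrow')
rect(f,box(448,475,285,330,20,45),31,'off')
rect(f,box(370,500,225,265,15,40),23,'caul')
rect(f,box(400,445,285,330,55,90),71,'knob')
rect(f,box(315,352,215,330,15,60),19,'leg')
rect(f,box(350,530,220,350,3.5,60),7,'sheet')
g=cv2.cvtColor(f['frame'],cv2.COLOR_BGR2GRAY)
m=np.zeros_like(g); m[255:325,165:290]=(g[255:325,165:290]<50)
n,l,s,c=cv2.connectedComponentsWithStats(m)
for i in range(1,n):
    if s[i,4]>15: print('hole',s[i,4],c[i].round(1),plane(f,c[i],26).round(1))
cv2.imwrite('pics/crop1.png',cv2.resize(f['frame'][210:350,150:540],None,fx=2,fy=2,interpolation=cv2.INTER_CUBIC))
E
```

```text
bench [3.378e+02 1.874e+02 3.000e-01]
sheet [ 541.9 -236.1    8.1]
stool [513.6 232.5  25.9]
wide [469.1 -96.6  31.5]
narrow [ 466.3 -367.2   32.2]
off [ 467.4 -273.1   31.9]
caul [ 609.5 -225.8   23.7]
leg [554.2  -2.6  35. ]
weight [ 473.7 -182.4   73.7]
stool c [512.5 238.2] size 286.0 141.6 longaxis deg 82.7
wide c [468.7 -94.1] size 109.4 44.5 longaxis deg 0.8
narrow c [ 466.2 -362.6] size 109.7 24.3 longaxis deg 173.9
off c [ 466.3 -269.3] size 53.4 34.9 longaxis deg 179.4
caul c [ 610.7 -222.8] size 249.4 55.5 longaxis deg 89.3
knob c [ 471.5 -187.4] size 27.1 24.7 longaxis deg 89.4
leg c [ 5.506e+02 -5.000e-01] size 209.4 35.6 longaxis deg 179.4
sheet c [ 523.8 -232.3] size 373.7 268.8 longaxis deg 87.6
hole 21 [273.  276.6] [[541.8 133.7]]
```

View pics/crop1.png

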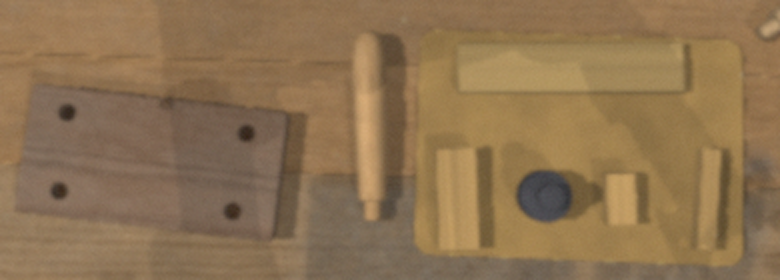

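The crop confirms the layout, with holes at crop pixels (67,112), (246,133), (59,190) and (232,211). Heading for the wide bearer while I check the hole positions.

```bash
python3 - <<'E'
from meas import *
f=grab('top')
g=cv2.GaussianBlur(cv2.cvtColor(f['frame'],cv2.COLOR_BGR2GRAY),(3,3),0).astype(float)
P=[]
for u,v in [(183.5,266),(273,276.5),(179.5,305),(266,315.5)]:
    u0,v0=int(u)-7,int(v)-7; p=g[v0:v0+15,u0:u0+15]; q=np.clip(np.median(p)-20-p,0,None)
    y,x=np.mgrid[:15,:15]; P.append(plane(f,[u0+(x*q).sum()/q.sum(),v0+(y*q).sum()/q.sum()],26)[0])
P=np.array(P); print(P.round(1),'far',(P[0]+P[2])/2,'near sheet',(P[1]+P[3])/2,'c',P.mean(0)); d=(P[0]+P[2]-P[1]-P[3])/2; print(np.linalg.norm(d),np.degrees(np.arctan2(d[1],d[0])))
E
for i in 1 2 3 4; do :; done
python3 -m handwheel '{"hand":[1,1,1,1,1,1,1],"translation":[[0.5,0.88,0],[0.5,0.88,0],[0.5,0.88,0],[0.5,0.88,0],[0.5,0.88,0],[0.5,0.88,0],[0.5,0.88,0]],"spin":[0.44,0.44,0.44,0.44,0.44,0.44,0.44]}' 60
```

```text
[[567.6 331.7]
 [542.4 133.9]
 [482.  339. ]
 [457.9 149.3]] far [524.81099773 335.36704207] near sheet [500.15665591 141.59006247] c [512.48382682 238.47855227]
195.33907544520252 82.74918633026353
clock: 0.78
position: [266.0, -444.6, 249.9]
orientation: [-2.696, -1.612, -0.0]
wrist_force: [-0.3, -0.3, -0.3]
opening: 0.997
grasp_force: 0.0
```

```bash
python3 -m handwheel '{"hand":[1,1,1,1,1,1,1],"translation":[[0.5,0.88,0],[0.5,0.88,0],[0.5,0.88,0],[0.5,0.88,0],[0.5,0.88,0],[0.5,0.88,0],[0.5,0.88,0]],"spin":[0.44,0.44,0.44,0.44,0.44,0.44,0.44]}' >/dev/null
python3 -m handwheel '{"hand":[1,1,1,1,1,1,1],"translation":[[0.5,0.88,0],[0.5,0.88,0],[0.5,0.88,0],[0.5,0.88,0],[0.5,0.88,0],[0.5,0.88,0],[0.5,0.88,0]],"spin":[0.44,0.44,0.44,0.44,0.44,0.44,0.44]}' >/dev/null
python3 -m handwheel '{"hand":[1,1,1,1,1,1,1],"translation":[[0.5,0.88,0],[0.5,0.88,0],[0.5,0.88,0],[0.5,0.88,0],[0.5,0.88,0],[0.5,0.88,0],[0.5,0.88,0]],"spin":[0.44,0.44,0.44,0.44,0.44,0.44,0.44]}'
```

```text
clock: 2.53
position: [415.9, -181.0, 249.9]
orientation: [0.008, -3.141, -0.0]
wrist_force: [-0.5, -0.5, 1.0]
opening: 1.003
grasp_force: 0.0
```

```bash
python3 -m handwheel '{"hand":[0.4,0.4,0.4,0.4,0.4,0.4],"translation":[[0.53,0.87,0],[0.53,0.87,0],[0.53,0.87,-0.5],[0.53,0.87,-1],[0.53,0.87,-1],[0.53,0.87,-1]],"spin":[0,0,0,0,0,0]}' 
python3 -m handwheel '{"hand":[0.4,0.4,0.4,0.4,0.4,0.4],"translation":[[0,0,-0.4],[0,0,-0.7],[0,0,-0.7],[0,0,-0.7],[0,0,-0.7],[0,0,-0.7]],"spin":[0,0,0,0,0,0]}'
python3 - <<'E'
from h import *
cv2.imwrite('pics/w1.png',grab('wrist')['frame'])
E
```

```text
clock: 3.03
position: [465.2, -92.4, 145.3]
orientation: [0.006, -3.133, -0.005]
wrist_force: [-1.5, -0.1, -0.4]
opening: 0.7
grasp_force: 0.0
clock: 3.53
position: [471.0, -94.9, 82.6]
orientation: [-0.01, 3.137, -0.002]
wrist_force: [0.2, -0.3, -0.2]
opening: 0.701
grasp_force: 0.0
```

View pics/w1.png

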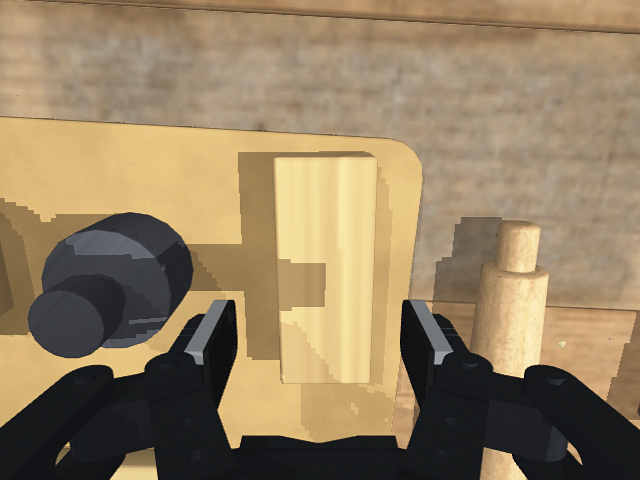

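The wrist view shows the wide bearer at (325,268), centred between the fingers at (210,330) and (430,330). The weight and the leg are clear. Going down to grip.

```bash
python3 -m handwheel '{"hand":[0.4,0.4,0.4,0.4,0.4],"translation":[[0,0,-0.25],[0,0,-0.4],[0,0,-0.51],[0,0,-0.51],[0,0,-0.51]],"spin":[0,0,0,0,0]}' 
python3 -m handwheel '{"hand":[-1,-1,-1,-1,-1,-1],"translation":[[0,0,0],[0,0,0],[0,0,0],[0,0,0],[0,0,0],[0,0,0]],"spin":[0,0,0,0,0,0]}' 40
python3 -m handwheel '{"hand":[-1,-1,-1,-1,-1,-1],"translation":[[0,0,0.25],[0,0,0.5],[0,0,0.75],[0,0,1],[0,0,1],[0,0,1]],"spin":[0,0,0,0,0,0]}' 40
```

```text
clock: 4.0
position: [469.4, -94.2, 29.9]
orientation: [-0.012, 3.141, -0.0]
wrist_force: [1.0, 0.4, 0.3]
opening: 0.701
grasp_force: 0.0
clock: 4.5
position: [470.4, -94.4, 30.7]
orientation: [-0.012, 3.138, -0.001]
wrist_force: [-1.2, 0.3, 6.2]
opening: 0.504
grasp_force: 41.9
clock: 5.0
position: [470.5, -94.6, 130.9]
orientation: [-0.012, 3.137, -0.002]
wrist_force: [0.7, -0.1, -0.4]
opening: 0.504
grasp_force: 41.4
```

```bash
python3 -m handwheel '{"hand":[-1,-1,-1,-1],"translation":[[0.1,0.3,0],[0.1,0.6,0],[0.1,0.9,0],[0.1,0.9,0]],"spin":[-0.04,-0.085,-0.085,-0.085]}' 
python3 -m handwheel '{"hand":[-1,-1,-1,-1],"translation":[[0.1,0.3,0],[0.1,0.6,0],[0.1,0.9,0],[0.1,0.9,0]],"spin":[0,0,0,0]}' 
python3 -m handwheel '{"hand":[-1,-1,-1,-1,-1,-1],"translation":[[0.1,0.3,0],[0.1,0.54,0],[0.1,0.54,-0.2],[0.1,0.54,-0.5],[0.1,0.54,-0.6],[0.1,0.54,-0.6]],"spin":[0,0,0,0,0,0]}'
python3 -m handwheel '{"hand":[-1,-1,-1,-1],"translation":[[0,0,0],[0,0,0],[0,0,0],[0,0,0]],"spin":[0,0,0,0]}'
```

```text
clock: 5.33
position: [477.1, 0.2, 127.5]
orientation: [-0.19, -3.132, -0.005]
wrist_force: [-0.4, -0.1, -0.9]
opening: 0.504
grasp_force: 41.4
clock: 5.67
position: [487.7, 89.8, 127.8]
orientation: [-0.189, -3.134, -0.003]
wrist_force: [-0.7, 0.6, 0.0]
opening: 0.505
grasp_force: 41.6
clock: 6.17
position: [495.1, 138.8, 65.4]
orientation: [-0.197, -3.127, 0.003]
wrist_force: [-1.0, 0.5, -0.7]
opening: 0.509
grasp_force: 41.6
clock: 6.5
position: [500.0, 139.9, 70.3]
orientation: [0.198, 3.133, 0.001]
wrist_force: [0.3, 0.6, -0.9]
opening: 0.504
grasp_force: 41.6
```

```bash
python3 -m handwheel '{"hand":[-1,-1,-1,-1,-1],"translation":[[0.01,0,-0.1],[0.01,-0.01,-0.195],[0.01,-0.01,-0.195],[0.01,-0.01,-0.195],[0.01,-0.01,-0.195]],"spin":[0,0,0,0,0]}' 
python3 -m handwheel '{"hand":[0.4,0.4,0.4,0.4],"translation":[[0,0,0],[0,0,0],[0,0,0],[0,0,0]],"spin":[0,0,0,0]}'
python3 -m handwheel '{"hand":[0.4,0.4,0.4,0.4,0.4,0.4],"translation":[[0,0,0.2],[0,0,0.6],[0,0,1],[0,0,1],[0,0,1],[0,0,1]],"spin":[0,0,0,0,0,0]}'
python3 - <<'E'
from meas import *
f=grab('top'); Z=cloud(f)[...,2]
m=np.zeros(Z.shape,bool); m[225:350,150:320]=1
cv2.imwrite('pics/t2.png',f['frame'])
rect(f,m&(Z>41)&(Z<58),50,'placed')
E
```

```text
clock: 6.92
position: [499.3, 138.9, 48.9]
orientation: [-0.197, -3.134, 0.0]
wrist_force: [0.4, -0.8, -0.6]
opening: 0.503
grasp_force: 42.3
clock: 7.25
position: [499.8, 139.0, 49.5]
orientation: [0.197, 3.135, 0.0]
wrist_force: [0.8, -0.1, -0.5]
opening: 0.7
grasp_force: 0.0
clock: 7.75
position: [499.8, 139.0, 149.5]
orientation: [0.197, 3.135, 0.0]
wrist_force: [-0.4, 0.1, -0.9]
opening: 0.698
grasp_force: 0.0
placed c [531.2 131.6] size 44.3 42.4 longaxis deg 83.0
```

View pics/t2.png

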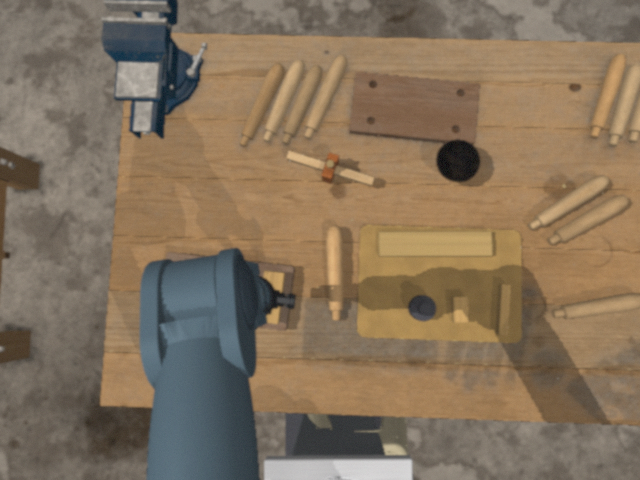

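The top view shows the wide bearer at (275,297) on the near end, part hidden by the arm; I'll check it when the arm is clear. Next, the narrow bearer.

```bash
python3 -m handwheel '{"hand":[0,0,0],"translation":[[-0.06,-0.4,0],[-0.06,-0.8,0],[-0.06,-0.9,0]],"spin":[0.035,0.035,0.035]}' >/dev/null
python3 -m handwheel '{"hand":[0,0,0],"translation":[[-0.06,-0.4,0],[-0.06,-0.8,0],[-0.06,-0.9,0]],"spin":[0,0,0]}' >/dev/null
python3 -m handwheel '{"hand":[0,0,0],"translation":[[-0.06,-0.4,0],[-0.06,-0.8,0],[-0.06,-0.9,0]],"spin":[0,0,0]}' >/dev/null
python3 -m handwheel '{"hand":[0,0,0],"translation":[[-0.06,-0.4,0],[-0.06,-0.8,0],[-0.06,-0.9,0]],"spin":[0,0,0]}' >/dev/null
python3 -m handwheel '{"hand":[0,0,0],"translation":[[-0.06,-0.4,0],[-0.06,-0.8,0],[-0.06,-0.9,0]],"spin":[0,0,0]}' >/dev/null
python3 -m handwheel '{"hand":[0,0,0,0,0,0],"translation":[[-0.04,-0.4,0],[-0.04,-0.54,-0.2],[-0.04,-0.54,-0.6],[-0.04,-0.54,-0.7],[-0.04,-0.54,-0.7],[-0.04,-0.54,-0.7]],"spin":[0,0,0,0,0,0]}' >/dev/null
python3 -m handwheel '{"hand":[0,0,0],"translation":[[0,0,0],[0,0,0],[0,0,0]],"spin":[0,0,0]}'
python3 - <<'E'
from meas import *
cv2.imwrite('pics/w2.png',grab('wrist')['frame'])
f=grab('top'); Z=cloud(f)[...,2]
m=np.zeros(Z.shape,bool); m[225:350,150:320]=1
rect(f,m&(Z>41)&(Z<58),50,'placed')
E
```

```text
clock: 9.8
position: [467.1, -365.4, 81.5]
orientation: [0.11, 3.137, -0.003]
wrist_force: [0.7, 0.7, -0.7]
opening: 0.501
grasp_force: 0.0
placed c [497.8 135.8] size 109.7 44.6 longaxis deg 173.0
```

View pics/w2.png

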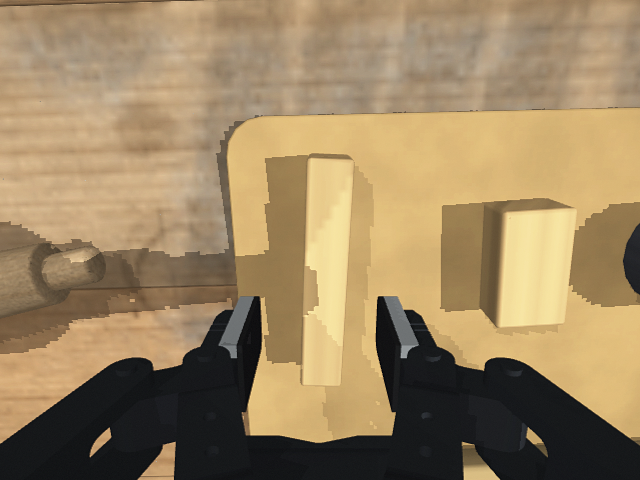

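The wrist view shows the narrow bearer running from (330,157) to (321,384), between the fingers and about 2° off. The placed wide bearer measures well within tolerance.

```bash
python3 -m handwheel '{"hand":[0,0,0,0,0],"translation":[[0,0,-0.25],[0,0,-0.4],[0,0,-0.51],[0,0,-0.51],[0,0,-0.51]],"spin":[-0.025,-0.025,-0.025,-0.025,-0.025]}' 
python3 -m handwheel '{"hand":[-1,-1,-1,-1,-1,-1],"translation":[[0,0,0],[0,0,0],[0,0,0],[0,0,0],[0,0,0],[0,0,0]],"spin":[0,0,0,0,0,0]}' 40
python3 -m handwheel '{"hand":[-1,-1,-1,-1,-1,-1],"translation":[[0,0,0.25],[0,0,0.5],[0,0,0.75],[0,0,1],[0,0,1],[0,0,1]],"spin":[0,0,0,0,0,0]}' 40
```

```text
clock: 10.32
position: [465.6, -364.7, 28.4]
orientation: [-0.172, -3.136, -0.001]
wrist_force: [-0.5, 0.0, -0.7]
opening: 0.499
grasp_force: 0.0
clock: 10.82
position: [466.8, -365.8, 29.9]
orientation: [0.173, 3.135, -0.003]
wrist_force: [-0.1, 0.2, 5.4]
opening: 0.224
grasp_force: 40.0
clock: 11.32
position: [466.9, -366.0, 130.3]
orientation: [0.173, 3.134, -0.004]
wrist_force: [0.3, 1.3, -1.3]
opening: 0.225
grasp_force: 39.2
```

```bash
python3 -m handwheel '{"hand":[-1,-1,-1],"translation":[[0.08,0.3,0],[0.08,0.6,0],[0.08,0.9,0]],"spin":[-0.011,-0.011,-0.011]}' >/dev/null
python3 -m handwheel '{"hand":[-1,-1,-1],"translation":[[0.08,0.3,0],[0.08,0.6,0],[0.08,0.9,0]],"spin":[0,0,0]}' >/dev/null
python3 -m handwheel '{"hand":[-1,-1,-1],"translation":[[0.08,0.3,0],[0.08,0.6,0],[0.08,0.9,0]],"spin":[0,0,0]}' >/dev/null
python3 -m handwheel '{"hand":[-1,-1,-1],"translation":[[0.08,0.3,0],[0.08,0.6,0],[0.08,0.9,0]],"spin":[0,0,0]}' 
python3 -m handwheel '{"hand":[-1,-1,-1],"translation":[[0.08,0.3,0],[0.08,0.6,0],[0.08,0.9,0]],"spin":[0,0,0]}' >/dev/null
python3 -m handwheel '{"hand":[-1,-1,-1],"translation":[[0.08,0.3,0],[0.08,0.6,0],[0.08,0.9,0]],"spin":[0,0,0]}' >/dev/null
python3 -m handwheel '{"hand":[-1,-1,-1],"translation":[[0.08,0.3,0],[0.08,0.6,0],[0.08,0.9,0]],"spin":[0,0,0]}' >/dev/null
python3 -m handwheel '{"hand":[-1,-1,-1,-1,-1],"translation":[[0.03,0.3,0],[0.03,0.6,0],[0.03,0.735,-0.2],[0.03,0.735,-0.5],[0.03,0.735,-0.6]],"spin":[0,0,0,0,0]}' >/dev/null
python3 -m handwheel '{"hand":[-1,-1,-1,-1],"translation":[[0,0,0],[0,0,0],[0,0,0],[0,0,0]],"spin":[0,0,0,0]}'
```

```text
clock: 12.32
position: [496.7, -3.4, 127.0]
orientation: [-0.2, -3.133, -0.0]
wrist_force: [0.5, -0.5, -1.3]
opening: 0.224
grasp_force: 39.3
clock: 13.82
position: [526.1, 338.5, 70.2]
orientation: [0.201, 3.133, 0.002]
wrist_force: [-0.3, 0.0, -1.3]
opening: 0.229
grasp_force: 39.3
```

```bash
python3 -m handwheel '{"hand":[-1,-1,-1,-1,-1],"translation":[[0,0,-0.1],[0,-0.01,-0.2],[0,-0.01,-0.2],[0,-0.01,-0.2],[0,-0.01,-0.2]],"spin":[0,0,0,0,0]}' 
python3 -m handwheel '{"hand":[0,0,0,0],"translation":[[0,0,0],[0,0,0],[0,0,0],[0,0,0]],"spin":[0,0,0,0]}'
python3 -m handwheel '{"hand":[0,0,0,0,0,0],"translation":[[0,0,0.2],[0,0,0.6],[0,0,1],[0,0,1],[0,0,1],[0,0,1]],"spin":[0,0,0,0,0,0]}'
python3 -m handwheel '{"hand":[1,1,1,1,1],"translation":[[0.12,-0.4,0],[0.12,-0.8,0],[0.12,-0.9,0],[0.12,-0.9,0],[0.12,-0.9,0]],"spin":[-0.37,-0.37,-0.37,-0.37,-0.37]}' >/dev/null
python3 -m handwheel '{"hand":[1,1,1,1,1],"translation":[[0.12,-0.4,0],[0.12,-0.8,0],[0.12,-0.9,0],[0.12,-0.9,0],[0.12,-0.9,0]],"spin":[-0.37,-0.37,-0.37,-0.37,-0.37]}' >/dev/null
python3 -m handwheel '{"hand":[1,1,1,1,1],"translation":[[0.12,-0.4,0],[0.12,-0.8,0],[0.12,-0.9,0],[0.12,-0.9,0],[0.12,-0.9,0]],"spin":[-0.187,-0.187,-0.187,-0.187,-0.187]}' >/dev/null
python3 -m handwheel '{"hand":[1,1,1],"translation":[[0.12,-0.4,0],[0.12,-0.8,0],[0.12,-0.9,0]],"spin":[0,0,0]}' >/dev/null
python3 -m handwheel '{"hand":[1,1,1],"translation":[[0.12,-0.4,0],[0.12,-0.8,0],[0.12,-0.9,0]],"spin":[0,0,0]}' >/dev/null
python3 -m handwheel '{"hand":[1,1,1,1,1,1],"translation":[[0.12,-0.4,0],[0.12,-0.8,0],[0.12,-0.9,0],[0.12,-0.9,0],[0.12,-0.9,0],[0.12,-0.9,0]],"spin":[0,0,0,0,0,0]}'
python3 - <<'E'
from meas import *
f=grab('top'); Z=cloud(f)[...,2]
cv2.imwrite('pics/t3.png',f['frame'])
for n,(a,b) in dict(wide=(250,320),narrow=(140,240)).items():
    m=np.zeros(Z.shape,bool); m[225:350,a:b]=1
    rect(f,m&(Z>41)&(Z<58),50,n)
E
```

```text
clock: 14.23
position: [524.6, 337.2, 48.1]
orientation: [-0.2, -3.135, 0.001]
wrist_force: [-0.2, 1.4, -0.7]
opening: 0.226
grasp_force: 40.0
clock: 14.57
position: [524.8, 337.5, 48.5]
orientation: [-0.2, -3.135, -0.0]
wrist_force: [0.4, -0.6, -0.4]
opening: 0.503
grasp_force: 0.0
clock: 15.07
position: [524.9, 337.5, 148.6]
orientation: [0.2, 3.135, 0.001]
wrist_force: [0.3, -0.3, -0.7]
opening: 0.501
grasp_force: 0.0
clock: 17.32
position: [596.6, -200.3, 148.0]
orientation: [-2.232, -2.208, -0.0]
wrist_force: [-0.9, 0.5, -0.0]
opening: 1.0
grasp_force: 0.0
wide c [497.8 135.8] size 109.7 44.7 longaxis deg 172.9
narrow c [522.7 332.6] size 109.6 22.6 longaxis deg 173.1
```

View pics/t3.png

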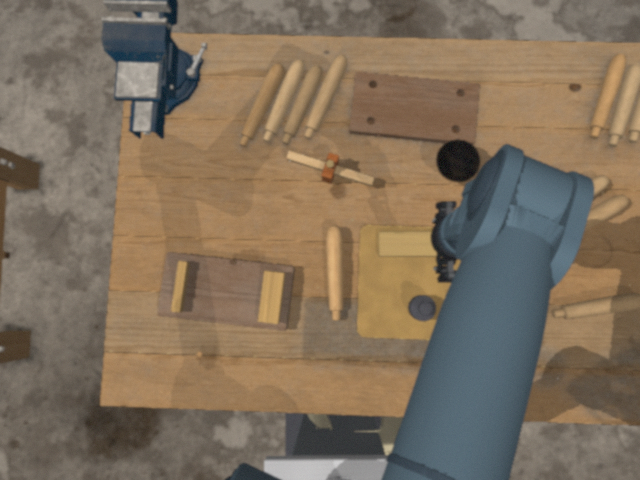

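The view shows both bearers in place, narrow at (179,286) and wide at (271,297). The leg, weight and offcut are unmoved, and the gripper at (445,240) is just over the caul. Next I'll grasp the caul.

```bash
python3 -m handwheel '{"hand":[1,1,1,1,1,1,1],"translation":[[0.14,-0.22,0],[0.14,-0.22,-0.3],[0.14,-0.22,-0.6],[0.14,-0.22,-0.7],[0.14,-0.22,-0.7],[0.14,-0.22,-0.7],[0.14,-0.22,-0.7]],"spin":[0,0,0,0,0,0,0]}'
python3 - <<'E'
from meas import *
cv2.imwrite('pics/w3.png',grab('wrist')['frame'])
E
```

```text
clock: 17.95
position: [611.8, -224.1, 80.3]
orientation: [2.233, 2.207, 0.001]
wrist_force: [-0.1, 0.7, 1.0]
opening: 1.0
grasp_force: 0.0
```

View pics/w3.png

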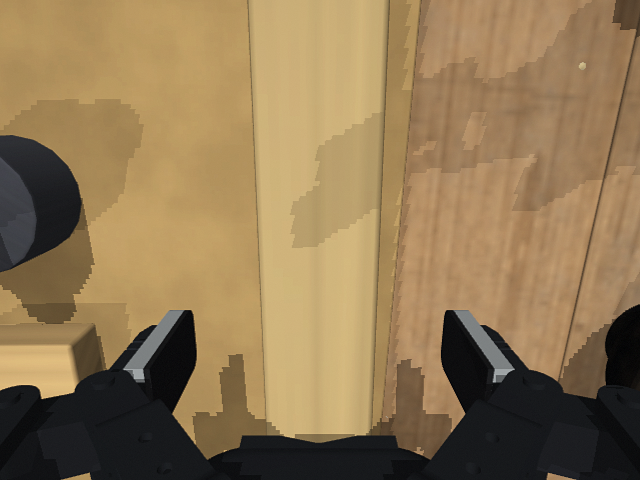

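The caul lies in the middle, between u=262 and u=378, with the fingers clear on both sides at u=190 and u=445. Going down to grip.

```bash
python3 -m handwheel '{"hand":[1,1,1,1,1,1],"translation":[[0,0,-0.25],[0,0,-0.4],[0,0,-0.52],[0,0,-0.52],[0,0,-0.52],[0,0,-0.52]],"spin":[0,0,0,0,0,0]}' 
python3 -m handwheel '{"hand":[-1,-1,-1,-1,-1,-1],"translation":[[0,0,0],[0,0,0],[0,0,0],[0,0,0],[0,0,0],[0,0,0]],"spin":[0,0,0,0,0,0]}' 60
python3 -m handwheel '{"hand":[-1,-1,-1,-1,-1,-1,-1],"translation":[[0,0,0.2],[0,0,0.4],[0,0,0.6],[0,0,0.8],[0,0,1],[0,0,1],[0,0,1]],"spin":[0,0,0,0,0,0,0]}'
```

```text
clock: 18.5
position: [611.8, -224.9, 27.9]
orientation: [2.234, 2.206, 0.001]
wrist_force: [-0.8, -0.0, 0.1]
opening: 1.0
grasp_force: 0.0
clock: 19.0
position: [612.0, -225.0, 28.1]
orientation: [2.234, 2.206, 0.002]
wrist_force: [-1.1, -0.5, 6.8]
opening: 0.634
grasp_force: 64.8
clock: 19.58
position: [611.7, -225.0, 127.5]
orientation: [2.234, 2.205, 0.002]
wrist_force: [0.3, -0.1, -1.8]
opening: 0.634
grasp_force: 64.1
```

```bash
python3 -m handwheel '{"hand":[-1,-1,-1,-1],"translation":[[-0.05,0.2,0],[-0.1,0.4,0],[-0.16,0.6,0],[-0.16,0.77,0]],"spin":[-0.03,-0.073,-0.073,-0.073]}' >/dev/null
python3 -m handwheel '{"hand":[-1,-1,-1],"translation":[[-0.06,0.26,0],[-0.11,0.52,0],[-0.16,0.77,0]],"spin":[0,0,0]}' >/dev/null
python3 -m handwheel '{"hand":[-1,-1,-1],"translation":[[-0.06,0.26,0],[-0.11,0.52,0],[-0.16,0.77,0]],"spin":[0,0,0]}' 
python3 -m handwheel '{"hand":[-1,-1,-1],"translation":[[-0.06,0.26,0],[-0.11,0.52,0],[-0.16,0.77,0]],"spin":[0,0,0]}' >/dev/null
python3 -m handwheel '{"hand":[-1,-1,-1],"translation":[[-0.06,0.26,0],[-0.11,0.52,0],[-0.17,0.77,0]],"spin":[0,0,0]}' >/dev/null
python3 -m handwheel '{"hand":[-1,-1,-1,-1,-1,-1,-1,-1],"translation":[[-0.06,0.26,0],[-0.11,0.52,0],[-0.18,0.77,0],[-0.18,0.77,-0.2],[-0.18,0.77,-0.35],[-0.18,0.77,-0.35],[-0.18,0.77,-0.35],[-0.18,0.77,-0.35]],"spin":[0,0,0,0,0,0,0,0]}'
```

```text
clock: 20.42
position: [560.9, 7.9, 124.4]
orientation: [-2.356, -2.074, 0.004]
wrist_force: [0.7, -0.4, -0.8]
opening: 0.638
grasp_force: 64.0
clock: 21.58
position: [511.5, 237.1, 91.1]
orientation: [-2.358, -2.075, 0.002]
wrist_force: [-0.2, -0.4, -1.2]
opening: 0.632
grasp_force: 64.0
```

```bash
python3 -m handwheel '{"hand":[-1,-1,-1,-1,-1,-1,-1],"translation":[[0.01,0,-0.08],[0.01,0,-0.15],[0.01,0,-0.2],[0.01,0,-0.2],[0.01,0,-0.2],[0.01,0,-0.2],[0.01,0,-0.2]],"spin":[0,0,0,0,0,0,0]}' 
python3 -m handwheel '{"hand":[0.8,0.8,0.8,0.8,0.8],"translation":[[0,0,0],[0,0,0],[0,0,0],[0,0,0],[0,0,0]],"spin":[0,0,0,0,0]}'
python3 -m handwheel '{"hand":[0.8,0.8,0.8,0.8,0.8,0.8],"translation":[[0,0,0.2],[0,0,0.6],[0,0,1],[0,0,1],[0,0,1],[0,0,1]],"spin":[0,0,0,0,0,0]}'
```

```text
clock: 22.17
position: [512.7, 237.5, 71.5]
orientation: [-2.358, -2.076, 0.0]
wrist_force: [0.7, 0.1, -1.7]
opening: 0.631
grasp_force: 64.0
clock: 22.58
position: [513.0, 237.6, 71.7]
orientation: [2.358, 2.076, 0.001]
wrist_force: [-0.1, -0.4, 0.3]
opening: 0.898
grasp_force: 0.0
clock: 23.08
position: [512.9, 237.6, 171.5]
orientation: [2.358, 2.076, 0.001]
wrist_force: [-0.0, 0.1, -1.0]
opening: 0.898
grasp_force: 0.0
```

```bash
python3 -m handwheel '{"hand":[0.4,0.4,0.4],"translation":[[-0.08,-0.4,0],[-0.08,-0.8,0],[-0.08,-0.85,0]],"spin":[0,0,0]}' >/dev/null
python3 -m handwheel '{"hand":[0.4,0.4,0.4],"translation":[[-0.08,-0.4,0],[-0.08,-0.8,0],[-0.08,-0.85,0]],"spin":[0,0,0]}' >/dev/null
python3 -m handwheel '{"hand":[0.4,0.4,0.4],"translation":[[-0.08,-0.4,0],[-0.08,-0.8,0],[-0.08,-0.85,0]],"spin":[0,0,0]}' >/dev/null
python3 -m handwheel '{"hand":[0.4,0.4,0.4],"translation":[[-0.08,-0.4,0],[-0.08,-0.8,0],[-0.08,-0.85,0]],"spin":[0,0,0]}' >/dev/null
python3 -m handwheel '{"hand":[0.4,0.4,0.4,0.4,0.4,0.4,0.4],"translation":[[-0.09,-0.4,0],[-0.09,-0.8,0],[-0.09,-0.85,0],[-0.09,-0.85,-0.2],[-0.09,-0.85,-0.4],[-0.09,-0.85,-0.4],[-0.09,-0.85,-0.4]],"spin":[0,0,0,0,0,0,0]}'
python3 - <<'E'
from meas import *
cv2.imwrite('pics/w4.png',grab('wrist')['frame'])
f=grab('top'); Z=cloud(f)[...,2]
cv2.imwrite('pics/t4.png',f['frame'])
m=np.zeros(Z.shape,bool); m[225:350,140:320]=1
rect(f,m&(Z>59)&(Z<75),66,'caul')
E
```

```text
clock: 24.67
position: [470.4, -185.9, 129.9]
orientation: [-2.354, -2.073, 0.002]
wrist_force: [-0.5, -0.3, 0.2]
opening: 0.702
grasp_force: 0.0
caul c [511.9 238. ] size 249.5 55.8 longaxis deg 82.9
```

View pics/w4.png

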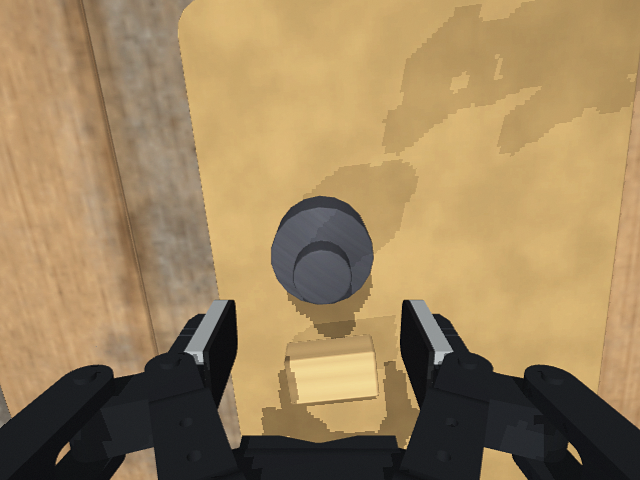

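View pics/t4.png

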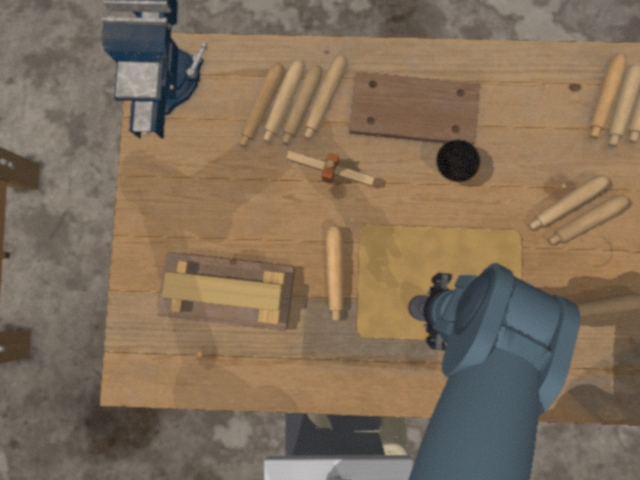

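The caul is placed at (222,291), centred. In the wrist view the knob top is at (322,276). Casting that ray gives the knob position.

Run:
```python
from meas import *
f=grab('wrist'); Z=cloud(f)
m=(Z[...,2]>66)&(Z[...,2]<80); m[:, :260]=0; m[:,390:]=0; m[:200]=0; m[330:]=0
rect(f,m,71,'knob'); print(np.nanmean(Z[m],axis=0), r.get_obs()['position'])
```

```text
knob c [ 471.2 -186. ] size 28.6 27.0 longaxis deg 82.7
[ 471.27705019 -185.80420887   71.39365979] [ 472.55148764 -187.21189451  132.34312063]
```

```bash
python3 -m handwheel '{"hand":[0.4,0.4,0.4,0.4,0.4,0.4],"translation":[[-0.01,0.01,-0.25],[-0.01,0.01,-0.5],[-0.01,0.01,-0.685],[-0.01,0.01,-0.685],[-0.01,0.01,-0.685],[-0.01,0.01,-0.685]],"spin":[0,0,0,0,0,0]}' 
python3 -m handwheel '{"hand":[-1,-1,-1,-1,-1,-1],"translation":[[0,0,0],[0,0,0],[0,0,0],[0,0,0],[0,0,0],[0,0,0]],"spin":[0,0,0,0,0,0]}' 100
python3 -m handwheel '{"hand":[-1,-1,-1,-1,-1,-1,-1],"translation":[[0,0,0.2],[0,0,0.4],[0,0,0.6],[0,0,0.8],[0,0,1],[0,0,1],[0,0,1]],"spin":[0,0,0,0,0,0,0]}'
```

```text
clock: 25.32
position: [472.0, -186.9, 64.6]
orientation: [2.356, 2.074, 0.001]
wrist_force: [0.1, -0.4, 1.0]
opening: 0.698
grasp_force: 0.0
clock: 25.82
position: [471.7, -187.0, 64.8]
orientation: [2.356, 2.074, 0.001]
wrist_force: [-2.5, 0.5, 9.0]
opening: 0.29
grasp_force: 97.7
clock: 26.4
position: [471.2, -186.7, 163.1]
orientation: [2.357, 2.075, 0.001]
wrist_force: [0.1, -0.2, -7.0]
opening: 0.282
grasp_force: 100.2
```

```bash
python3 -m handwheel '{"hand":[-1,-1,-1,-1],"translation":[[0.02,0.2,0],[0.04,0.4,0],[0.06,0.6,0],[0.08,0.85,0]],"spin":[0,0,0,0]}' >/dev/null
python3 -m handwheel '{"hand":[-1,-1,-1,-1],"translation":[[0.02,0.2,0],[0.04,0.4,0],[0.06,0.6,0],[0.08,0.85,0]],"spin":[0,0,0,0]}' >/dev/null
python3 -m handwheel '{"hand":[-1,-1,-1,-1],"translation":[[0.02,0.2,0],[0.04,0.4,0],[0.06,0.6,0],[0.08,0.85,0]],"spin":[0,0,0,0]}' >/dev/null
python3 -m handwheel '{"hand":[-1,-1,-1,-1],"translation":[[0.02,0.2,0],[0.04,0.4,0],[0.06,0.6,0],[0.08,0.85,0]],"spin":[0,0,0,0]}' >/dev/null
python3 -m handwheel '{"hand":[-1,-1,-1,-1,-1,-1,-1,-1],"translation":[[0.02,0.2,0],[0.04,0.4,0],[0.06,0.6,0],[0.09,0.7,0],[0.09,0.85,0],[0.09,0.85,-0.15],[0.09,0.85,-0.25],[0.09,0.85,-0.25]],"spin":[0,0,0,0,0,0,0,0]}' >/dev/null
python3 -m handwheel '{"hand":[-1,-1,-1,-1],"translation":[[0,0,0],[0,0,0],[0,0,0],[0,0,0]],"spin":[0,0,0,0]}'
```

```text
clock: 28.73
position: [512.4, 238.3, 138.7]
orientation: [2.358, 2.074, 0.002]
wrist_force: [-0.2, 0.2, -6.4]
opening: 0.287
grasp_force: 100.2
```

```bash
python3 -m handwheel '{"hand":[-1,-1,-1,-1,-1,-1],"translation":[[0,0,-0.05],[0,0,-0.1],[0,0,-0.14],[0,0,-0.14],[0,0,-0.14],[0,0,-0.14]],"spin":[0,0,0,0,0,0]}'
python3 -m handwheel '{"hand":[-1,-1,-1],"translation":[[0,0,-0.01],[0,0,-0.01],[0,0,-0.01]],"spin":[0,0,0]}'
```

```text
clock: 29.23
position: [511.6, 238.4, 123.8]
orientation: [-2.358, -2.076, 0.001]
wrist_force: [-1.0, -0.1, -5.6]
opening: 0.282
grasp_force: 100.2
clock: 29.48
position: [511.8, 238.6, 123.4]
orientation: [2.358, 2.076, 0.0]
wrist_force: [-2.8, 0.0, -1.7]
opening: 0.286
grasp_force: 100.6
```

Contact: the load is coming off the wrist. Release, rise and look.

```bash
python3 -m handwheel '{"hand":[0.2,0.2,0.2,0.2,0.2],"translation":[[0,0,0],[0,0,0],[0,0,0],[0,0,0],[0,0,0]],"spin":[0,0,0,0,0]}' 30
python3 -m handwheel '{"hand":[0.2,0.2,0.2,0.2,0.2,0.2],"translation":[[0,0,0.2],[0,0,0.5],[0,0,0.9],[0,0,1],[0,0,1],[0,0,1]],"spin":[0,0,0,0,0,0]}'
python3 -m handwheel '{"hand":[0.2,0.2,0.2,0.2],"translation":[[0,-0.4,0],[0,-0.8,0],[0,-1,0],[0,-1,0]],"spin":[0,0,0,0]}' >/dev/null
python3 -m handwheel '{"hand":[0.2,0.2,0.2,0.2],"translation":[[0,-0.4,0],[0,-0.8,0],[0,-1,0],[0,-1,0]],"spin":[0,0,0,0]}' >/dev/null
python3 -m handwheel '{"hand":[0.2,0.2,0.2,0.2,0.2],"translation":[[0,-0.4,0],[0,-0.8,0],[0,-1,0],[0,-1,0],[0,-1,0]],"spin":[0,0,0,0,0]}'
python3 - <<'E'
from meas import *
f=grab('top'); Z=cloud(f)[...,2]
cv2.imwrite('pics/t5.png',f['frame'][200:360,140:540].repeat(2,0).repeat(2,1))
def R(a,b,lo,hi,z,n):
    m=np.zeros(Z.shape,bool); m[225:350,a:b]=1; rect(f,m&(Z>lo)&(Z<hi),z,n)
R(140,320,59,75,66,'caul'); R(140,320,118,140,131,'knob'); R(448,475,20,45,31,'off'); R(315,352,15,60,19,'leg')
s=grab('scene'); cv2.imwrite('pics/s5.png',s['frame'])
E
```

```text
clock: 29.9
position: [512.4, 238.7, 123.5]
orientation: [2.358, 2.075, 0.002]
wrist_force: [-0.3, 0.3, 0.3]
opening: 0.6
grasp_force: 0.0
clock: 30.4
position: [512.6, 238.8, 223.7]
orientation: [2.357, 2.075, 0.004]
wrist_force: [0.2, -0.3, -0.2]
opening: 0.601
grasp_force: 0.0
clock: 31.48
position: [511.4, -61.0, 221.8]
orientation: [-2.358, -2.073, 0.0]
wrist_force: [-0.8, -0.3, -1.3]
opening: 0.597
grasp_force: 0.0
caul c [504.1 175.9] size 124.3 55.8 longaxis deg 82.9
knob c [509.9 234.7] size 27.9 25.5 longaxis deg 89.4
off c [ 448.  -283.1] size 17.2 4.3 longaxis deg 177.6
leg c [ 5.506e+02 -5.000e-01] size 209.4 35.6 longaxis deg 179.4
```

View pics/t5.png

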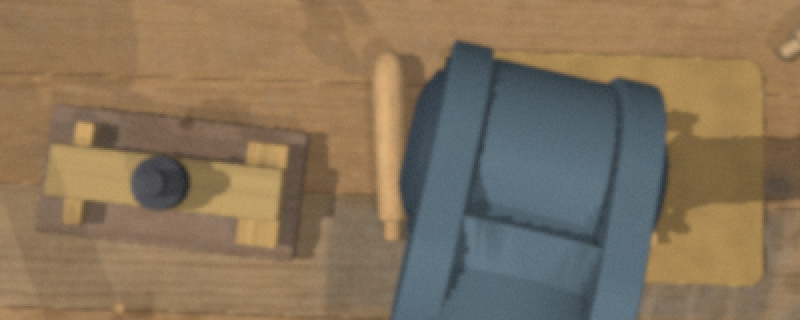

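View pics/s5.png

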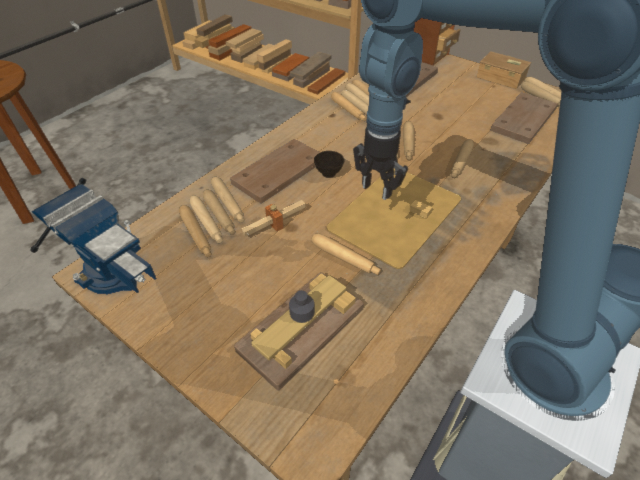

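The press is standing: weight at (302,305) upright on the caul, both bearers level, leg and gauge unmoved, and the offcut by the gripper's shadow undisturbed. The knob is about 4 mm from the caul's centre.

```bash
python3 -c "
from cell import r
print(r.hand_in())"
```

```text
the job is handed in; nothing more can be done
None
```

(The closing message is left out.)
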